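Load the ratchet display board with film tins

ROBOT

A 7-joint arm with a two-finger parallel gripper is mounted at the origin on the work surface. World frame = base frame: x ahead of the robot, y to its left, z up, the work surface at z = 0. Lengths are in m, angles in rad, forces in N, time in s.
With the tool pointing down it reaches from about 0.425 to 1.025 m from the base axis. Payload 3.6 kg.
Tool frame: the origin (TCP) lies at the very end of the fingers, on their centre line; the grasp point (between the pads) lies 19 mm behind it; z points along the fingers, y is the line along which they close (so a half turn about z gives the same grasp; the last joint's range is limited). The gripper opens to 85 mm and grips with 20 to 120 N. Pads are 22 mm wide; open, the fingers measure 114 mm over their backs; the gripper's body (76 mm by 85 mm) begins 54 mm behind the grasp point. The pads swing forward as they close: fully open they stand 13 mm farther back than shut.
Start: joints at [1.135, 0.591, 0.048, 1.609, -0.033, 0.943, -0.034], TCP at [0.243, -0.683, 0.231] pointing down, gripper open.
Joint ranges: [-2.69, 2.69], [-0.47, 2.24], [-1.27, 1.36], [0.19, 2.51], [-1.53, 4.68], [0.08, 2.07], [-3.09, 3.09]. Speed limits (rad/s): [2.57, 2.57, 3.14, 3.14, 3.14, 3.14, 3.14].

INTERFACE

Orientations are given as [roll, pitch, yaw] about the fixed x, y, z axes, in that order (R = Rz(yaw) Ry(pitch) Rx(roll)).
In Python, from cell import manip gives the robot as it stands.
- The arm moves only by the shell command python3 -m jog 'ROWS' [OPENING] [FORCE]. ROWS is JSON, a list that holds one entry, the list of rows, each a list of 4 numbers: the shift along the tool's x, y, z in mm, then the turn about the tool's z in rad. In form: [[[tx, ty, tz, roll], ...]]. A call has exactly 10 rows; each row is the pose to reach, as a shift and turn from the pose commanded when the call began, along the tool's axes at that moment; what a row does not reach only later rows make up. A row lasts 1/8 s, in which the tool goes at most 62.5 mm and 10.7 degrees, less where a joint would pass 70% of its speed; a pose out of reach is approached as far as the arm can. A call with a gripper value outside its range is refused whole. OPENING is the closure, from 0 (fully open) to 1 (shut), set as the call begins (- or left out, the last holds). The fingers move at their own pace and stop on an object; FORCE is the grip in N (left out, the last holds). Time passes only in rows, so rows that repeat a pose let the fingers close, or fill a call up. It gives the time, the measured TCP pose, the force, the opening and the grip force at its end, in the units of the state.
- manip.sense(): the state, without advancing time (a new reading comes with each control period).
- manip.get_image(name): name is "side" or "top" or "wrist"; returns (picture, depth): 400x640x3 uint8, red, green, blue; 400x640 float32, m along the optical axis (not along the pixel's ray), 0 where there is no reading.
- manip.camera_model(name): a dict with "intrinsics" (3x3 intrinsics, pixels), "rvec" (rotation vector, rad) and "tvec" (3), from world to camera coordinates, as OpenCV has them; the wrist camera has in their place "tool_from_camera" (4x4, takes a point from camera to tool coordinates, whose origin is the TCP and whose axes are the flange's). Camera axes: x right, y down, z forward; pixel columns grow to the right and rows downward; lengths in m; the calibration is good to about 2 mm. A picture is of the moment at which its call begins: read the wrist's pose just before it. camera_model takes no time and is no camera call.
- manip.sign_off(): hands the job in; it is judged then, once.
Trained networks look in the newest picture that a camera, given by its name, has taken for a name from the list of things; names that differ only in an ending like _2 or _b are one class to them, and where a whole thing is asked for, a point or a joint stands for the part that bears it (a point fixed in the world has none). Each returns a list of dicts, best first, with "score" (0 to 1); they miss things now and then, are a little off and sometimes report something else, mostly with a low value. They report only what shows in the picture. A call takes as long as a camera call. They do not tell look-alikes from the thing itself.
- manip.cut_out(camera, query): "pixels" (400x640 bool, what is visible of it) and "bbox" ([centre column, centre row, width, height] in pixels, round what is visible of it).
- manip.tip_of(camera, query): "at" ([column, row] in pixels: a listed point, or the origin of a listed thing).
The state is a dict: "time": time; "joint_pos": joint angles; "joint_velocities": joint speeds; "joint_torque": joint torques, N m; "tcp_pos": TCP position; "ee_rot": TCP orientation; "force": force on the tool from outside, world axes, zero at the start; "moment": the same for the moment, N m; "width": finger opening in m; "gripper_force": force on a finger pad.
Only numpy, scipy, OpenCV 4.12 (cv2) and the standard library are available. Lean on these libraries where they do the work, as an engineer would, in place of code of your own. Each camera call takes 0.05 s, during which the arm holds its last target. There are 200 camera calls.

TASK

Set out the film tins for the day: the red display board is propped on its ratchet, so first lift it by its handle past the top notch until the pawl lets go and lower it flat by the handle, without letting it drop. Then stand the tins one at a time on the board at the open end of the lane and push them in, in single file, until every tin is fully between the rails. Last, raise the board so that it rests on its third notch from the bottom with all the tins standing in the lane, and leave the other goods where they are.

Things in the scene. Friction and masses are not known exactly. Their poses are not given: they have to be found in the camera images.
- board (a joint): tilt (rad) of the red plywood display board, 415 mm wide, 225 deep, 12 thick, about its far edge: 0 = flat on its base, stop at 0.78. Pins on a quadrant at its right end pass a brass pawl: lifting is free (4 to 10 N at the handle); let go, it drops back to the notch below: first 0.15, second 0.28, third 0.41, fourth 0.54, within 0.01. The pawl drops in about 0.02 above each notch
- pawl (a joint): tilt (rad) of the brass pawl at the board's right end: below 0.02 = down between the pins (holding), up to 0.13 in passing a pin. With the board lifted beyond 0.75 a friction-held keeper plate slides under it and holds it up at about 0.11: then the board can be lowered past all notches, and falls if let go. Laying it flat (below 0.02) frees the pawl again. Lowered too early, the board catches on notch four
- hinge_mid (a point): middle of the board's hinge axis, fixed, 55 mm above the table. Frame of the fixed base: x points from the handle side to the hinge side (away from the robot), y along the hinge to the robot's left, z up; its yaw tells how the stand is turned. Board, handle and lane turn about this y axis. handle_mid lies straight in front of it, lane_mouth 96 mm to the left
- handle_mid (a point): middle of the pull handle on the board's near edge: a round steel bar 12 mm thick, 110 mm long, parallel to the hinge, 270 mm from the hinge axis and level with it when the board is flat; 45 mm free between the bar's centre line and the board's edge, 49 mm free below it when flat. Moves and tilts with the board
- lane_mouth (a point): centre of the lane's open left end, on the board's face (61 mm above the table when flat). x points to the hinge (55 mm off), y out of the lane, z up from the face. Rails 60 mm apart inside, 25 mm high, 6 thick, from y 0 to a stop at y -0.296: room for five tins. Guide wings widen the mouth to 90 mm at y 0.035. A wire guard on hoops, 82 mm above the face from y -0.034 on, bars tins from above
- landing (a point): middle of the bare part of the board's face left of the guide wings, 72 mm out from lane_mouth along its y: where a tin can be stood before it is pushed in. The board ends 40 mm farther left and 55 mm towards the hinge side; towards the robot it is open for 170 mm. Same axes as lane_mouth
- tin1_mid (a point): centre (35 mm up) of film tin 1: a plain dull-silver tin cylinder with a lid, 56 mm across, 70 mm tall, 0.14 to 0.28 kg, standing upright on the table left of the board. All five are alike; only some are there on a given day
- tin2_mid (a point): centre (35 mm up) of film tin 2: a plain dull-silver tin cylinder with a lid, 56 mm across, 70 mm tall, 0.14 to 0.28 kg, standing upright on the table left of the board. All five are alike; only some are there on a given day
- tin3_mid (a point): centre (35 mm up) of film tin 3: a plain dull-silver tin cylinder with a lid, 56 mm across, 70 mm tall, 0.14 to 0.28 kg, standing upright on the table left of the board. All five are alike; only some are there on a given day
- tin4_mid (a point): centre (35 mm up) of film tin 4: a plain dull-silver tin cylinder with a lid, 56 mm across, 70 mm tall, 0.14 to 0.28 kg, standing upright on the table left of the board. All five are alike; only some are there on a given day
- tin5_mid (a point): centre (35 mm up) of film tin 5: a plain dull-silver tin cylinder with a lid, 56 mm across, 70 mm tall, 0.14 to 0.28 kg, standing upright on the table left of the board. All five are alike; only some are there on a given day
- condenser: squat glass condenser lens, domed, 74 mm across, 36 mm tall, standing among the tins; origin at the centre of its underside. Other goods: leave alone
- meter: black light meter, 62 x 36 x 50 mm, standing among the tins; origin at the centre of its underside. Other goods: leave alone
- lens: heavy chrome lens with a knurled ring and a side knob, 76 mm across, 85 mm tall, beyond the board; origin at the centre of its underside. Other goods: leave alone
- filmback: black medium-format film back, 92 x 96 x 45 mm, beyond the board; origin at the centre of its underside. Other goods: leave alone
- ballhead: brass tripod ball head, 60 mm across, 100 mm tall, on the left; origin at the centre of its underside. Other goods: leave alone
- flashgun: black flashgun, 70 x 68 x 114 mm, on the right; origin at the centre of its underside. Other goods: leave alone
Not all that is in view belongs to the job. What is shaped like the part that bears tin3_mid but blue is not meant.

How it is judged:
By the outcome, as a careful person would: the job done as asked, in the order asked, and still so for the second after the job is handed in, with the robot touching nothing.
Of tin1, tin2, tin3, tin4, tin5 only 3 to 5 are there at a start; the rules pass over those that are not, and their reading is None.
At some moment in a run one of tin1, tin2, tin3, tin4, tin5 may be knocked a few centimetres aside while the robot is not near it.
It also fails if it takes over 210 s, if anything falls off the work surface, if the arm or the gripper's body presses on something with over 40 N, if the wrist force passes 120 N, or if a joint passes its speed limit or range.

## Working session

There is one attempt and no reset: what is moved stays moved. The work goes in short steps, Python scripts to look and compute and a shell command to move; the robot and the scene stay as the last step left them, time stands still between calls to the robot, and variables do not carry over. Pictures are saved under pics/ and viewed, at most 14 in all, crops included, and the job is handed in when it is done.

```bash
ls; mkdir -p pics
cat > h.py <<'E'
import numpy as np, cv2
from cell import manip
from scipy.spatial.transform import Rotation as R
def cam(n):
    m=manip.camera_model(n); K=np.array(m["intrinsics"])
    if n=="wrist":
        s=manip.sense(); T=np.eye(4); T[:3,:3]=R.from_euler('xyz',s["ee_rot"]).as_matrix(); T[:3,3]=s["tcp_pos"]
        return K,T@np.array(m["tool_from_camera"])
    r=cv2.Rodrigues(np.array(m["rvec"],float))[0]; T=np.eye(4); T[:3,:3]=r.T; T[:3,3]=-r.T@np.array(m["tvec"],float).ravel()
    return K,T
def shot(n,f=None):
    K,T=cam(n); p,d=manip.get_image(n)
    if f: cv2.imwrite("pics/"+f,p[:,:,::-1])
    return p,d,K,T
def ray(K,T,uv):
    v=np.linalg.inv(K)@np.array([uv[0],uv[1],1.]); return T[:3,:3]@v,T[:3,3]
def onz(K,T,uv,z):
    v,o=ray(K,T,uv); return o+v*(z-o[2])/v[2]
def dep(K,T,d,uv):
    v,o=ray(K,T,uv); return o+v*d[int(round(uv[1])),int(round(uv[0]))]
def cloud(K,T,d,mask):
    r,c=np.nonzero(mask&(d>0)); z=d[r,c]
    return (T[:3,:3]@(np.linalg.inv(K)@np.vstack([c,r,np.ones(len(c))])*z)).T+T[:3,3]
E
python3 - <<'E'
from h import *
np.set_printoptions(precision=4,suppress=True)
s=manip.sense(); print(s)
P={}
for n in("top","side"):
    P[n]=shot(n,n+"0.png"); print(n,P[n][3][:3,3])
for n in("top","side"):
    p,d,K,T=P[n]
    for q in("tin1_mid","hinge_mid","handle_mid","lane_mouth","condenser","meter"):
        for r in manip.tip_of(n,q)[:8]: print(n,q,round(r["score"],2),np.round(r["at"],1),dep(K,T,d,r["at"]))
E
```

```text
pics
{'time': 0.0, 'joint_pos': array([ 1.1355,  0.5921,  0.0483,  1.6098, -0.0333,  0.9427, -0.0337]), 'joint_velocities': array([ 0.001 ,  0.0001, -0.0008, -0.0003, -0.0016,  0.0022, -0.0009]), 'joint_torque': array([ -0.0004, -54.8692,   1.5461, -19.8128,   0.0093,   0.0087,
        -0.    ]), 'tcp_pos': array([ 0.2427, -0.6823,  0.2301]), 'ee_rot': array([-3.1394,  0.0001,  0.3419]), 'force': array([ 0.2571, -0.3553, -0.1017]), 'moment': array([-0.0236,  0.0198,  0.0118]), 'gripper_force': 0.0, 'width': 0.08556194138926286}
top [ 0.2885 -0.0812  1.7988]
side [0.1347 0.6877 0.9793]
top tin1_mid 0.61 [203.8 180.4] [0.614  0.2944 0.0677]
top tin1_mid 0.48 [206.3 207.3] [0.5215 0.2827 0.0668]
top tin1_mid 0.44 [270.2 133.5] [0.7854 0.0719 0.0482]
top hinge_mid 0.86 [340.2 158.3] [ 0.7072 -0.1756  0.0022]
top handle_mid 0.6 [349.8 231.5] [ 0.4342 -0.1981  0.1306]
top lane_mouth 0.77 [315.3 178.5] [ 0.6179 -0.0864  0.0841]
top condenser 0.89 [239.2 204.4] [0.5365 0.1768 0.0313]
top meter 0.51 [203.4 237. ] [0.4221 0.2919 0.0526]
side tin1_mid 0.77 [249.1 296.4] [0.5975 0.313  0.0674]
side hinge_mid 0.81 [314.  188.5] [ 0.6685 -0.1401  0.0861]
side handle_mid 0.96 [382.1 192.9] [ 0.4351 -0.1999  0.1292]
side lane_mouth 0.98 [313.7 205.7] [ 0.6294 -0.0753  0.0748]
side condenser 0.93 [293.9 286.8] [0.526  0.2019 0.0245]
side meter 0.96 [301.7 333.9] [0.4194 0.3202 0.0441]
side meter 0.28 [246.9 300.2] [0.5951 0.3254 0.0675]
```

View pics/top0.png

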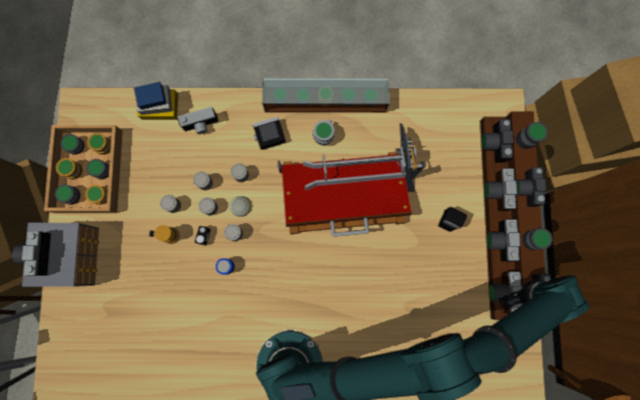

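View pics/side0.png

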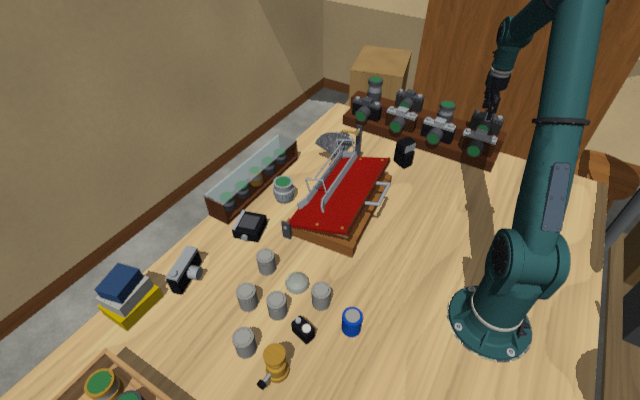

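The top view shows five silver tins at about (203,180), (239,171), (170,203), (208,206) and (233,232). The domed condenser is at (240,206), the meter at (203,235) and the blue look-alike at (225,266). The red board, its hinge on the far side, has its handle at (350,231).

Run:
```python
from h import *
np.set_printoptions(precision=4,suppress=True)
p,d,K,T=shot("top")
full=cloud(K,T,d,d>0); 
al=np.zeros(d.shape+(3,)); r,c=np.nonzero(d>0); al[r,c]=full
m=((al[...,2]>.058)&(al[...,2]<.082)).astype(np.uint8); m[:,:150]=0; m[:,262:]=0; m[:155]=0;m[290:]=0
n,l,st,ce=cv2.connectedComponentsWithStats(m)
for i in range(1,n):
    if st[i,4]>15:
        q=al[l==i]; print(ce[i],st[i],q.mean(0),np.median(q,0),p[l==i].mean(0))
pi=p.astype(int); red=(pi[...,0]>110)&(pi[...,1]<50)&(pi[...,2]<50)
P=al[red]; P=P[(P[:,0]>.4)&(P[:,0]<.9)]
for k in range(3):
    c=P.mean(0); u,s,v=np.linalg.svd(P-c,full_matrices=False); nn=v[2]*np.sign(v[2][2]); P=P[abs((P-c)@nn)<.006]
print("plane",len(P),c,nn,"tilt",np.arccos(nn[2]),"yaw",np.arctan2(-nn[1],-nn[0]))
cv2.imwrite("pics/red.png",red*255)
# handle: points
cv2.imwrite("pics/c1.png",cv2.resize(p[110:300,140:440,::-1],None,fx=2.6,fy=2.6,interpolation=cv2.INTER_CUBIC))
for a in [(335,233),(350,232),(366,231)]:
    w=al[a[1]-5:a[1]+6,a[0]-2:a[0]+3].reshape(-1,3); print(a,w[w[:,2]>.08].round(3)[::3])
```

```text
[238.033  170.8491] [230 163  17  17 212] [0.6471 0.1781 0.0696] [0.6466 0.1783 0.0695] [136.1085 133.1274 122.6509]
[200.7264 179.3443] [193 172  17  16 212] [0.6174 0.3046 0.0694] [0.6177 0.3043 0.0699] [135.2028 132.4906 122.3821]
[167.9182 202.5409] [160 195  17  16 220] [0.5373 0.4125 0.0698] [0.5374 0.412  0.0701] [136.1045 134.0818 123.5773]
[206.0591 205.1091] [198 197  17  17 220] [0.5286 0.2831 0.0701] [0.5287 0.2836 0.0701] [137.3182 135.0409 124.1409]
[231.7773 231.7318] [224 224  17  17 220] [0.4386 0.1937 0.0696] [0.4379 0.1935 0.0694] [138.9091 136.0182 125.9682]
[223.12   265.8444] [215 258  17  17 225] [0.3253 0.2193 0.0701] [0.3248 0.2192 0.0703] [105.3156 114.6622 141.6844]
plane 4992 [ 0.5683 -0.1773  0.0954] [0.2713 0.0272 0.9621] tilt 0.2761110274872566 yaw -3.0417607778054445
(335, 233) [[ 0.445 -0.144  0.133]
 [ 0.439 -0.144  0.129]
 [ 0.437 -0.147  0.121]
 [ 0.433 -0.157  0.124]
 [ 0.429 -0.15   0.131]
 [ 0.426 -0.143  0.136]
 [ 0.426 -0.153  0.133]
 [ 0.423 -0.147  0.126]
 [ 0.423 -0.156  0.133]]
(350, 232) [[ 0.436 -0.192  0.132]
 [ 0.436 -0.202  0.126]
 [ 0.432 -0.195  0.133]
 [ 0.433 -0.205  0.13 ]
 [ 0.429 -0.198  0.136]
 [ 0.426 -0.192  0.135]
 [ 0.426 -0.202  0.127]]
(366, 231) [[ 0.453 -0.245  0.123]
 [ 0.452 -0.254  0.131]
 [ 0.449 -0.254  0.134]
 [ 0.445 -0.254  0.133]
 [ 0.442 -0.254  0.133]
 [ 0.439 -0.247  0.136]
 [ 0.439 -0.257  0.133]
 [ 0.436 -0.25   0.134]
 [ 0.433 -0.244  0.13 ]
 [ 0.432 -0.253  0.137]
 [ 0.429 -0.247  0.134]][ WARN:0@1.368] global loadsave.cpp:1063 imwrite_ Unsupported depth image for selected encoder is fallbacked to CV_8U.
```

View pics/c1.png

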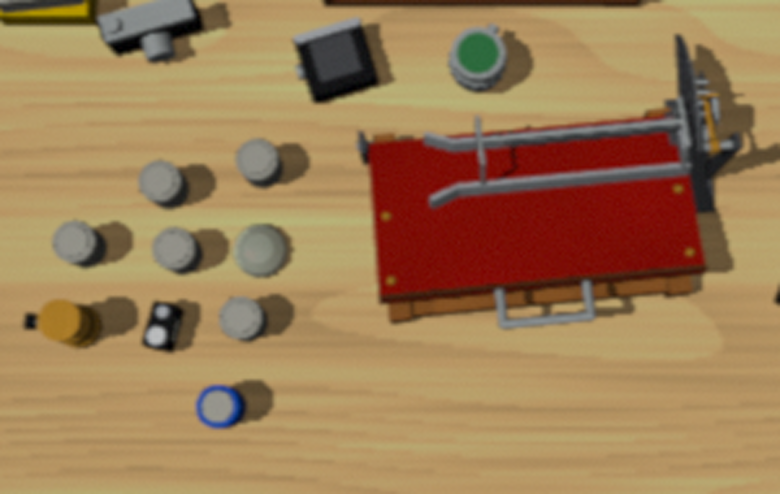

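All five tins are confirmed: their lids sit at z≈0.07 and they are grey, and the blue one is excluded. The board is at about 0.276, on the second notch, with a yaw of about 0.1. Next I'll refine the stand pose from the red edges.

```bash
cat >> h.py <<'E'
np.set_printoptions(precision=4,suppress=True)
def board(n="top"):
    p,d,K,T=shot(n); pi=p.astype(int); red=(pi[...,0]>90)&(pi[...,1]<60)&(pi[...,2]<60)&(pi[...,0]>2.5*pi[...,1])
    P=cloud(K,T,d,red); P=P[(P[:,0]>.35)&(P[:,0]<.85)&(abs(P[:,1]+.17)<.3)]
    for k in range(4):
        c=np.median(P,0) if k==0 else P.mean(0); nn=np.linalg.svd(P-c,full_matrices=False)[2][2]; nn*=np.sign(nn[2]); P=P[abs((P-c)@nn)<.008]
    t=np.arccos(nn[2]); return t,c,nn,P
def go(x,y,z,yaw=None):
    s=manip.sense(); Rm=R.from_euler('xyz',s["ee_rot"]).as_matrix(); v=Rm.T@(np.array([x,y,z])-s["tcp_pos"])*1000
    dy=0 if yaw is None else -(yaw-s["ee_rot"][2]); print("shift mm",v.round(1),"roll",round(dy,3))
E
python3 - <<'E'
from h import *
t,c,n,P=board(); print(t,c,n,len(P))
# in-plane basis, for yaw from min-area rectangle
y0=np.cross([0,0,1],n); y0/=np.linalg.norm(y0); x0=np.cross(y0,n)
Q=np.c_[(P-c)@x0,(P-c)@y0].astype(np.float32)
(cc,sz,a)=cv2.minAreaRect(Q); print("rect",cc,sz,a,"ynormal",y0, np.arctan2(-y0[0],y0[1]))
for q in (1,99): print(np.percentile(Q,q,axis=0))
ctr=c+x0*cc[0]+y0*cc[1]; print(ctr)
p,d,K,T=shot("top")
for q,z in(("hinge_mid",.055),("handle_mid",.1296),("lane_mouth",.08)):
    r=manip.tip_of("top",q); print(q,r and (r[0]["score"],onz(K,T,r[0]["at"],z)))
p,d,K,T=shot("side")
for q,z in(("hinge_mid",.055),("handle_mid",.1296),("lane_mouth",.076)):
    r=manip.tip_of("side",q); print(q,r and (r[0]["score"],onz(K,T,r[0]["at"],z)))
E
```

```text
0.2779551293471731 [ 0.5687 -0.1774  0.0955] [0.2732 0.0256 0.9616] 5554
rect (0.016843467950820923, -0.00903022289276123) (0.22221648693084717, 0.4122623801231384) 0.039079323410987854 ynormal [-0.0933  0.9956  0.    ] 0.09347062050560095
[-0.0897 -0.2096]
[0.1142 0.1927]
[ 0.5857 -0.1848  0.0909]
hinge_mid (0.91, array([ 0.691 , -0.1742,  0.055 ]))
handle_mid (0.58, array([ 0.4288, -0.1919,  0.1296]))
lane_mouth (0.62, array([ 0.6332, -0.0837,  0.08  ]))
hinge_mid (0.74, array([ 0.7024, -0.1829,  0.055 ]))
handle_mid (0.66, array([0.4868, 0.3181, 0.1296]))
lane_mouth (0.62, array([ 0.6238, -0.0761,  0.076 ]))
```

```bash
python3 -c "
from h import *
go(.433,-.199,.23,1.664)"
```

```text
shift mm [ 341.3 -392.4    1.3] roll -1.322
```

```bash
python3 -m jog '[[[20,-20,0,-0.08],[60,-70,0,-0.24],[105,-120,0,-0.4],[150,-172,0,-0.56],[195,-225,0,-0.74],[240,-275,0,-0.92],[280,-322,0,-1.1],[315,-362,0,-1.24],[341,-392,0,-1.322],[341,-392,0,-1.322]]]' 0.5 40
python3 -c "
from h import *
go(.433,-.199,.11,1.664); print(manip.sense()['joint_pos'],manip.sense()['width'])"
```

```text
time: 2.45
tcp_pos: [0.435, -0.1949, 0.232]
ee_rot: [3.139, -0.001, 1.673]
force: [0.1, -0.5, -0.3]
width: 0.043
gripper_force: 0.0
shift mm [ -4.   -2.7 122. ] roll 0.009
[ 0.6513  0.3014 -0.3976  2.1416  0.1714  0.7264  0.2437] 0.042960828114785854
```

```bash
python3 -m jog '[[[-2,-1,15,0],[-4,-3,35,0],[-4,-3,55,0],[-4,-3,75,0],[-4,-3,92,0],[-4,-3,106,0],[-4,-3,116,0],[-4,-3,121,0],[-4,-3,121,0],[-4,-3,121,0]]]'
python3 -m jog '[[[0,0,0,0],[0,0,0,0],[0,0,0,0],[0,0,0,0],[0,0,0,0],[0,0,0,0],[0,0,0,0],[0,0,0,0],[0,0,0,0],[0,0,0,0]]]' 1 60
python3 - <<'E'
from h import *
shot("wrist","w1.png")
E
```

```text
time: 3.7
tcp_pos: [0.4306, -0.2038, 0.1107]
ee_rot: [3.141, 0.0, 1.664]
force: [0.3, -0.1, -0.2]
width: 0.0429
gripper_force: 0.0
time: 4.95
tcp_pos: [0.4312, -0.2037, 0.1105]
ee_rot: [3.14, 0.0, 1.664]
force: [4.2, 0.1, 0.1]
width: 0.0098
gripper_force: 58.5
```

View pics/w1.png

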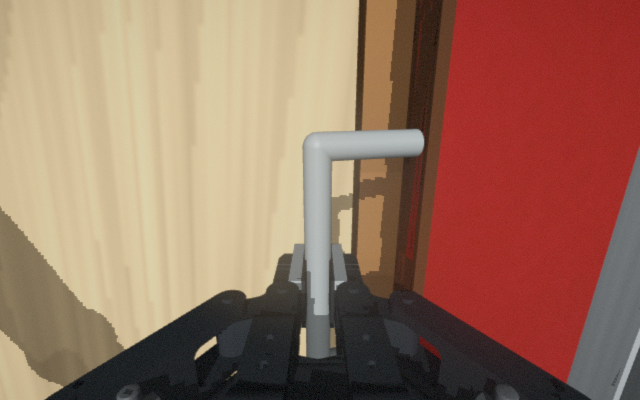

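The wrist view shows the handle bar held between the pads, at about (318,300). Next I lift along the arc to about 0.77.

```bash
python3 -m jog '[[[0,1,-5,0],[0,3,-10,0],[0,6,-18,0],[0,9,-27,0],[0,13,-35.5,0],[0,17,-44,0],[0,21.3,-52.5,0],[0,26,-60.5,0],[0,30.7,-68.8,0],[0,30.7,-68.8,0]]]'
python3 -m jog '[[[0,5,-8,0],[0,10.6,-15.7,0],[0,14.5,-21,0],[0,18.8,-26.4,0],[0,22,-30.5,0],[0,25.8,-34.6,0],[0,28.5,-37.6,0],[0,31.2,-40.6,0],[0,35,-44.3,0],[0,35,-44.3,0]]]'
python3 - <<'E'
from h import *
t,c,n,P=board(); print(t,len(P)); s=manip.sense(); print(s["tcp_pos"],s["force"],np.arcsin((s["tcp_pos"][2]+.019-.055)/.27))
shot("side","s1.png")
E
```

```text
time: 6.25
tcp_pos: [0.4596, -0.2009, 0.1781]
ee_rot: [-3.139, -0.001, 1.664]
force: [5.8, -0.6, -7.0]
width: 0.0098
gripper_force: 58.7
time: 7.5
tcp_pos: [0.4927, -0.1977, 0.2233]
ee_rot: [-3.135, -0.001, 1.663]
force: [-6.4, -0.4, 0.3]
width: 0.0098
gripper_force: 59.0
0.7449035122112367 2313
[ 0.4927 -0.1977  0.2233] [-6.3361 -0.4353  1.0928] 0.7663854446941023
```

View pics/s1.png

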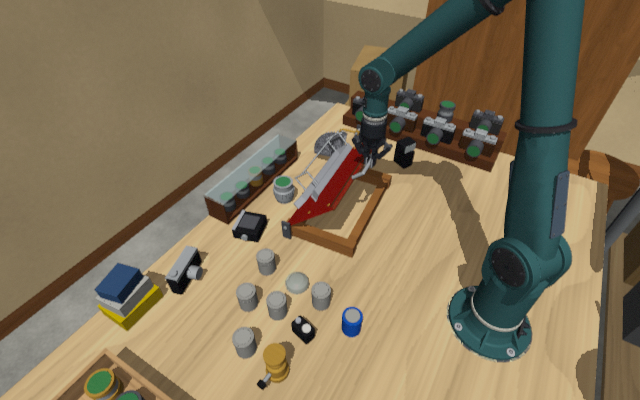

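The side view shows the board raised almost fully, with the gripper on the handle at about (375,150). The fitted angle is uncertain (0.745 to 0.766), so I'll lift to the stop before lowering.

```bash
python3 -m jog '[[[0,0,-1,0],[0,0,-2,0],[0,0.5,-3,0],[0,0.5,-4,0],[0,0.5,-5,0],[0,0.5,-5,0],[0,0.5,-5,0],[0,0.5,-5,0],[0,0.5,-5,0],[0,0.5,-5,0]]]'
python3 - <<'E'
from h import *
t,c,n,P=board(); print(t,len(P)); s=manip.sense(); print(s["tcp_pos"],s["force"],np.arcsin((s["tcp_pos"][2]+.019-.055)/.27))
p,d,K,T=shot("top")
print([(r["score"],r["bbox"]) for r in manip.cut_out("top","pawl")[:2]])
cv2.imwrite("pics/t1.png",cv2.resize(p[100:220,340:460,::-1],None,fx=4.5,fy=4.5,interpolation=cv2.INTER_CUBIC))
E
```

```text
time: 8.85
tcp_pos: [0.4972, -0.1973, 0.2285]
ee_rot: [3.139, -0.0, 1.664]
force: [2.4, 1.2, -6.5]
width: 0.0099
gripper_force: 58.3
0.7684995634429588 2161
[ 0.4972 -0.1973  0.2285] [ 2.6566  0.455  -7.3003] 0.793657904054442
[(0.62, [416.4, 156.7, 8.4, 25.4])]
```

View pics/t1.png

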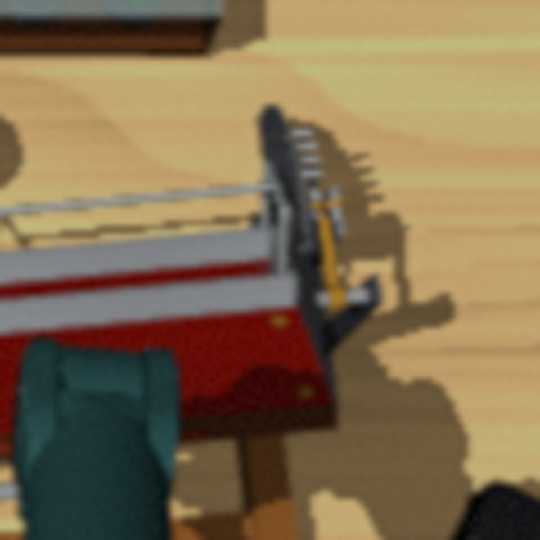

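The pawl bar runs from (325,200) to (335,300) in the crop. The board reads about 0.77, past 0.75. I'll start lowering along the arc.

```bash
python3 -m jog '[[[0,-4,4,0],[0,-8.5,9,0],[0,-13.6,15,0],[0,-19.5,22.2,0],[0,-25.3,29.8,0],[0,-30.8,37.5,0],[0,-35.9,45.5,0],[0,-40,52.5,0],[0,-44,59.5,0],[0,-44,59.5,0]]]'
python3 - <<'E'
from h import *
t,c,n,P=board(); print(t,len(P)); s=manip.sense(); print(s["tcp_pos"],s["force"],np.arcsin((s["tcp_pos"][2]+.019-.055)/.27))
E
```

```text
time: 10.25
tcp_pos: [0.4531, -0.2016, 0.1686]
ee_rot: [3.14, 0.0, 1.664]
force: [5.4, 1.3, -5.8]
width: 0.0097
gripper_force: 58.8
0.4951093215098759 4173
[ 0.4532 -0.2016  0.1688] [ 4.2179  3.026  -5.8364] 0.5141141519744366
```

Notch four is passed, and the force shows only the board's weight. I'll keep lowering it to flat.

```bash
python3 -m jog '[[[0,-4,8,0],[0,-8.5,16.8,0],[0,-12.2,25.5,0],[0,-15.8,34.3,0],[0,-19,43.2,0],[0,-21.8,52.2,0],[0,-24.4,61.3,0],[0,-26.6,70.5,0],[0,-28.5,79.8,0],[0,-30.1,89.1,0]]]'
python3 -m jog '[[[0,-0.9,6,0],[0,-1.7,13,0],[0,-2.2,20,0],[0,-2.7,26.8,0],[0,-2.9,32,0],[0,-3,36,0],[0,-3,39,0],[0,-3,41,0],[0,-3,42,0],[0,-3,42,0]]]'
python3 - <<'E'
from h import *
t,c,n,P=board(); print(t,len(P),c,n); s=manip.sense(); print(s["tcp_pos"],s["force"],np.arcsin((s["tcp_pos"][2]+.019-.055)/.27))
E
```

```text
time: 11.55
tcp_pos: [0.4239, -0.2045, 0.0795]
ee_rot: [3.138, 0.001, 1.665]
force: [3.8, 2.7, -2.0]
width: 0.0093
gripper_force: 58.6
time: 12.8
tcp_pos: [0.4213, -0.2056, 0.0418]
ee_rot: [3.138, 0.005, 1.664]
force: [-0.4, 5.1, 46.0]
width: 0.0097
gripper_force: 66.4
0.0017116382312078139 5571 [ 0.5688 -0.1715  0.0611] [ 0.0014 -0.001   1.    ]
[ 0.4213 -0.2056  0.0418] [-0.9952  6.343  45.5978] 0.021600530974692448
```

```bash
python3 -m jog '[[[0,0,-2,0],[0,0,-3,0],[0,0,-3.5,0],[0,0,-3.5,0],[0,0,-3.5,0],[0,0,-3.5,0],[0,0,-3.5,0],[0,0,-3.5,0],[0,0,-3.5,0],[0,0,-3.5,0]]]'
python3 -m jog '[[[0,0,0,0],[0,0,0,0],[0,0,0,0],[0,0,0,0],[0,0,-5,0],[0,0,-20,0],[0,0,-45,0],[0,0,-80,0],[0,0,-115,0],[0,0,-135,0]]]' 0.5
python3 - <<'E'
from h import *
t,c,n,P=board(); print("tilt",t)
Q=P[:,:2].astype(np.float32); b=cv2.minAreaRect(Q); print(b); print(cv2.boxPoints(b))
p,d,K,T=shot("top")
for q in("hinge_mid","handle_mid","lane_mouth"):
    z=.061 if q[0]=="l" else .055
    r=manip.tip_of("top",q); print(q,r and (r[0]["score"],onz(K,T,r[0]["at"],z)))
pts=cloud(K,T,d,np.ones(d.shape,bool)); 
# tins
al=np.zeros(d.shape+(3,)); r,c=np.nonzero(d>0); al[r,c]=cloud(K,T,d,d>0)
m=((al[...,2]>.058)&(al[...,2]<.082)).astype(np.uint8); m[:,:150]=0; m[:,262:]=0; m[:155]=0;m[290:]=0
k,l,st,ce=cv2.connectedComponentsWithStats(m)
for i in range(1,k):
    if st[i,4]>100: print(al[l==i].mean(0),p[l==i].mean(0).astype(int))
shot("wrist","w2.png"); cv2.imwrite("pics/t2.png",cv2.resize(p[130:250,260:440,::-1],None,fx=4.4,fy=4.4,interpolation=cv2.INTER_CUBIC))
print(manip.sense()["tcp_pos"])
E
```

```text
time: 14.1
tcp_pos: [0.4213, -0.2056, 0.0422]
ee_rot: [3.138, 0.002, 1.664]
force: [5.1, 1.9, 7.0]
width: 0.0095
gripper_force: 62.3
time: 15.35
tcp_pos: [0.4197, -0.2049, 0.1783]
ee_rot: [3.14, 0.001, 1.664]
force: [-0.1, -0.6, -0.4]
width: 0.043
gripper_force: 0.0
tilt 0.008390206012608523
((0.5795761346817017, -0.18533912301063538), (0.22067511081695557, 0.4122343361377716), 5.592957973480225)
[[ 0.4497  0.009 ]
 [ 0.4899 -0.4012]
 [ 0.7095 -0.3797]
 [ 0.6693  0.0306]]
hinge_mid (0.78, array([ 0.6942, -0.1812,  0.055 ]))
handle_mid (0.57, array([ 0.4246, -0.1968,  0.055 ]))
lane_mouth (0.16, array([0.4238, 0.4038, 0.061 ]))
[0.6469 0.1781 0.0695] [142 139 128]
[0.6175 0.3042 0.0697] [141 138 128]
[0.5373 0.4123 0.0701] [142 140 129]
[0.5287 0.2832 0.0701] [144 142 130]
[0.4387 0.1935 0.0697] [145 142 132]
[0.3255 0.2191 0.0696] [110 120 148]
[ 0.4185 -0.2045  0.1754]
```

View pics/t2.png

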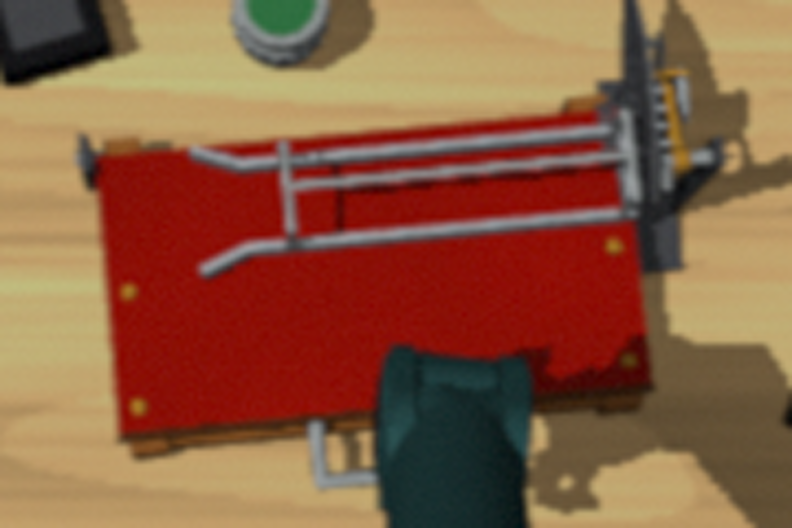

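The board is flat. The rails run from the wings at about (200,155) and (205,268) to the stop at the right. I'll check the lane position against the rails in depth.

```bash
cat >> h.py <<'E'
H=np.array([.6916,-.1743]); YAW=.0965
XH=np.array([np.cos(YAW),np.sin(YAW)]); YH=np.array([-XH[1],XH[0]]); L=H-.055*XH+.096*YH
def lane(P): return np.c_[(P[:,:2]-L)@XH,(P[:,:2]-L)@YH,P[:,2]-.061]
def tgt(u,v,z): p=L+u*XH+v*YH; go(p[0],p[1],z,YAW+np.pi/2)
def tins():
    p,d,K,T=shot("top"); al=np.zeros(d.shape+(3,)); r,c=np.nonzero(d>0); al[r,c]=cloud(K,T,d,d>0)
    out=[]
    for lo,hi,nm in((.06,.08,"table"),(.121,.141,"board")):
        m=((al[...,2]>lo)&(al[...,2]<hi)).astype(np.uint8); m[:150]=0;m[300:]=0;m[:,:150]=0; m[:,262 if nm=="table" else 420:]=0
        k,l,st,ce=cv2.connectedComponentsWithStats(m)
        for i in range(1,k):
            if st[i,4]>60:
                q=al[l==i]; print(nm,q.mean(0),"lane",lane(q).mean(0),st[i,4],p[l==i].mean(0).astype(int))
E
python3 - <<'E'
from h import *
print("L",L)
p,d,K,T=shot("top"); P=lane(cloud(K,T,d,d>0)); 
for a,b in((-.28,-.22),(-.22,-.16),(-.16,-.1),(-.1,-.05),(0,.012),(.025,.035)):
    q=P[(P[:,1]>a)&(P[:,1]<b)&(P[:,2]>.017)&(P[:,2]<.035)&(abs(P[:,0])<.055)]
    for s in(-1,1):
        w=q[q[:,0]*s>.015]; print(a,s,len(w),w[:,0].mean() if len(w) else 0, w[:,2].mean() if len(w) else 0)
q=P[(P[:,2]>.015)&(P[:,2]<.035)&(P[:,0]>-.055)&(P[:,0]<.055)&(P[:,1]>-.1)&(P[:,1]<.1)]; print("wing y max",np.percentile(q[:,1],[90,98,100]))
go(.4387,.1937,.20,YAW+np.pi/2)
E
```

```text
L [ 0.6276 -0.084 ]
-0.28 -1 38 -0.035923774609669105 0.02448087883936992
-0.28 1 34 0.03008342486485144 0.0246801485972275
-0.22 -1 35 -0.03546073105987343 0.02460490064773607
-0.22 1 35 0.03005633360134153 0.02623312138432286
-0.16 -1 35 -0.03582294740769589 0.025042868368205833
-0.16 1 39 0.030321218942447326 0.024052226259497066
-0.1 -1 33 -0.03587093105813832 0.024403958499005767
-0.1 1 30 0.02968425773473696 0.025701762591546766
0 -1 6 -0.038561771780991856 0.022764062481648435
0 1 6 0.032659240807962626 0.027696831761092444
0.025 -1 6 -0.048125126858294516 0.022727392015209846
0.025 1 6 0.0419010437467873 0.027366241217466947
wing y max [0.0224 0.0341 0.0358]
shift mm [394.6  57.  -24.4] roll -0.003
```

```bash
sed -i 's/+.096\*YH$/+.096*YH-.003*XH/' h.py; grep -n "L=H" h.py
python3 -m jog '[[[20,3,-20,0],[65,10,-25,0],[115,18,-25,0],[165,26,-25,0],[215,34,-25,0],[265,42,-25,0],[315,50,-25,0],[360,55,-25,0],[390,57,-25,0],[394,57,-25,0]]]' 0.16 60
python3 -c "
from h import *
tins(); go(.4387,.1937,.035,YAW+np.pi/2); print(manip.sense()['width'])"
```

```text
35:XH=np.array([np.cos(YAW),np.sin(YAW)]); YH=np.array([-XH[1],XH[0]]); L=H-.055*XH+.096*YH-.003*XH
time: 16.95
tcp_pos: [0.4389, 0.1953, 0.2005]
ee_rot: [-3.14, -0.001, 1.669]
force: [-0.1, 0.3, 0.5]
width: 0.0717
gripper_force: 0.0
table [0.6466 0.1778 0.0692] lane [0.0472 0.2588 0.0082] 209 [143 140 129]
table [0.617  0.3042 0.0696] lane [0.0299 0.3874 0.0086] 207 [142 140 129]
table [0.5375 0.413  0.0696] lane [-0.0388  0.5035  0.0086] 214 [146 144 132]
shift mm [ -0.3   0.1 165.5] roll -0.001
0.07204615595854605
```

```bash
python3 -m jog '[[[0,0,20,0],[0,0,45,0],[0,0,72,0],[0,0,98,0],[0,0,122,0],[0,0,142,0],[0,0,156,0],[0,0,163,0],[0,0,165,0],[0,0,165,0]]]'
python3 -m jog '[[[0,0,0,0],[0,0,0,0],[0,0,0,0],[0,0,0,0],[0,0,0,0],[0,0,-8,0],[0,0,-30,0],[0,0,-65,0],[0,0,-100,0],[0,0,-120,0]]]' 1 40
python3 -c "
from h import *
tgt(0,.075,.155); s=manip.sense(); print(s['width'],s['gripper_force'],s['tcp_pos'],s['force'])"
```

```text
time: 18.25
tcp_pos: [0.4398, 0.1929, 0.0366]
ee_rot: [3.141, -0.0, 1.664]
force: [0.0, 0.7, 0.9]
width: 0.0718
gripper_force: 0.0
time: 19.5
tcp_pos: [0.4398, 0.1929, 0.1581]
ee_rot: [3.14, -0.001, 1.664]
force: [0.3, -0.8, -1.5]
width: 0.055
gripper_force: 42.9
shift mm [-218.1  158.     3.3] roll -0.004
0.05499283525009505 42.93229401111603 [0.4398 0.1929 0.1581] [ 0.2787 -0.8128 -1.5162]
```

```bash
python3 -m jog '[[[-15,11,0,0],[-45,33,0,0],[-80,58,0,0],[-115,84,0,0],[-150,109,0,0],[-180,131,0,0],[-203,148,0,0],[-216,157,0,0],[-218,158,0,0],[-218,158,0,0]]]'
python3 -c "
from h import *
tgt(0,.075,.099)"
```

```text
time: 20.75
tcp_pos: [0.6161, -0.0083, 0.1562]
ee_rot: [-3.14, -0.001, 1.665]
force: [-0.6, -0.5, -2.0]
width: 0.0549
gripper_force: 43.0
shift mm [-1.6  1.3 57.2] roll -0.002
```

```bash
python3 -m jog '[[[0,0,10,0],[-1,1,25,0],[-1,1,40,0],[-1,1,50,0],[-1,1,55,0],[-1,1,57,0],[-1,1,57,0],[-1,1,57,0],[-1,1,57,0],[-1,1,57,0]]]'
python3 -m jog '[[[0,0,0,0],[0,0,0,0],[0,0,0,0],[0,0,-5,0],[0,0,-20,0],[0,0,-45,0],[0,0,-60,0],[15,0,-60,0],[45,0,-60,0],[60,0,-60,0]]]' 0.16
python3 -c "
from h import *
tins(); tgt(0,.134,.088);tgt(0,.003,.088)"
```

```text
time: 22.0
tcp_pos: [0.6184, -0.0104, 0.0995]
ee_rot: [3.141, 0.0, 1.664]
force: [-0.3, 0.6, -2.3]
width: 0.0553
gripper_force: 43.0
time: 23.25
tcp_pos: [0.6116, 0.0525, 0.1589]
ee_rot: [-3.141, -0.001, 1.667]
force: [0.8, 0.0, 0.1]
width: 0.0719
gripper_force: 0.0
table [0.6467 0.1778 0.0698] lane [0.0473 0.2588 0.0088] 214 [145 142 131]
table [0.6176 0.3047 0.0699] lane [0.0305 0.3879 0.0089] 205 [145 142 131]
table [0.5374 0.4126 0.0701] lane [-0.0389  0.503   0.0091] 217 [146 144 133]
table [0.5288 0.2832 0.0701] lane [-0.0599  0.375   0.0091] 213 [147 144 133]
table [0.3253 0.2191 0.0701] lane [-0.2687  0.3309  0.0091] 220 [113 123 152]
board [ 0.6263 -0.0241  0.1306] lane [0.0074 0.0598 0.0696] 62 [70 66 61]
shift mm [-5.8 -0.4 71. ] roll 0.002
shift mm [-136.8   -0.6   70.6] roll 0.002
```

```bash
python3 -m jog '[[[-1,0,0,0],[-3,0,5,0],[-3,0,20,0],[-3,0,40,0],[-3,0,58,0],[-3,0,68,0],[-3,0,71,0],[-3,0,71,0],[-6,0,71,0],[-12,0,71,0]]]' 1
python3 -m jog '[[[-8,0,0,0],[-18,0,0,0],[-30,0,0,0],[-43,0,0,0],[-57,0,0,0],[-71,0,0,0],[-85,0,0,0],[-98,0,0,0],[-110,0,0,0],[-118,0,0,0]]]'
python3 -m jog '[[[-4,0,0,0],[-6,0,0,0],[-6,0,0,0],[0,0,0,0],[10,0,0,0],[30,0,-10,0],[60,0,-40,0],[95,0,-80,0],[140,0,-110,0],[190,0,-110,0]]]'
python3 -c "
from h import *
tins(); go(.6467,.1778,.15); s=manip.sense();print(s['tcp_pos'],s['width'])"
```

```text
time: 24.55
tcp_pos: [0.6142, 0.0374, 0.0889]
ee_rot: [3.14, -0.0, 1.664]
force: [0.4, -0.8, -1.0]
width: 0.0
gripper_force: 0.0
time: 25.8
tcp_pos: [0.6246, -0.0813, 0.0882]
ee_rot: [-3.141, 0.0, 1.663]
force: [-0.5, 1.1, 1.0]
width: 0.0002
gripper_force: 0.4
time: 27.05
tcp_pos: [0.6086, 0.1124, 0.2022]
ee_rot: [3.135, -0.001, 1.664]
force: [0.6, 0.5, -0.3]
width: -0.0
gripper_force: 0.0
table [0.6173 0.3046 0.0699] lane [0.0302 0.3879 0.0089] 206 [147 144 133]
table [0.5373 0.4123 0.0699] lane [-0.0391  0.5027  0.0089] 212 [148 146 135]
table [0.5287 0.2834 0.0702] lane [-0.06    0.3753  0.0092] 212 [150 147 135]
table [0.3249 0.2193 0.0693] lane [-0.2691  0.3312  0.0083] 224 [114 124 154]
board [ 0.6266 -0.1064  0.1306] lane [-0.0002 -0.0221  0.0696] 69 [74 70 66]
board [ 0.6171 -0.1345  0.1313] lane [-0.0123 -0.0492  0.0703] 66 [75 75 71]
shift mm [49.6 46.  52.5] roll 0
[0.6059 0.1231 0.2018] -0.00023057960129429053
```

```bash
python3 -m jog '[[[12,10,0,0],[35,30,0,0],[48,44,0,0],[50,46,10,0],[50,46,35,0],[50,46,70,0],[50,46,105,0],[50,46,135,0],[50,46,155,0],[50,46,165,0]]]' 0.16
python3 -m jog '[[[0,0,1,0],[0,0,1,0],[0,0,1,0],[0,0,1,0],[0,0,1,0],[0,0,1,0],[0,0,-10,0],[0,0,-40,0],[0,0,-80,0],[0,0,-120,0]]]' 1 40
python3 -c "
from h import *
tgt(0,.075,.157);tgt(0,.075,.0995); s=manip.sense(); print(s['width'],s['gripper_force'],s['tcp_pos'],s['force'])"
```

```text
time: 28.35
tcp_pos: [0.6475, 0.162, 0.0318]
ee_rot: [-3.14, 0.001, 1.663]
force: [0.5, -0.5, -0.3]
width: 0.0715
gripper_force: 0.0
time: 29.6
tcp_pos: [0.6481, 0.1632, 0.155]
ee_rot: [3.142, -0.0, 1.664]
force: [0.6, 0.4, -1.4]
width: 0.0536
gripper_force: 41.9
shift mm [-169.2  -46.7   -2. ] roll -0.003
shift mm [-169.2  -46.7   55.5] roll -0.003
0.05362835326861346 41.92361354827881 [0.6481 0.1632 0.155 ] [ 0.5588  0.3904 -1.3711]
```

The arm had not settled when I measured, so tin 2 is gripped about 15 mm off-centre. It is held, and I'll compensate when placing it.

```bash
python3 -m jog '[[[-15,-4,-2,0],[-45,-12,-4,0],[-80,-22,-4,0],[-115,-32,-4,0],[-145,-40,-4,0],[-168,-46,-4,0],[-178,-47,-4,0],[-180,-47,-4,0],[-180,-47,-4,0],[-180,-47,-4,0]]]'
python3 - <<'E'
from h import *
tins(); tgt(0,.065,.0960); print(manip.sense()['tcp_pos'])
p,d,K,T=shot("wrist","w3.png"); shot("side","s3.png")
E
```

```text
time: 30.85
tcp_pos: [0.6183, -0.0188, 0.1573]
ee_rot: [3.141, -0.001, 1.666]
force: [0.6, 0.3, -0.9]
width: 0.0531
gripper_force: 41.9
table [0.6171 0.3042 0.07  ] lane [0.03   0.3874 0.009 ] 211 [143 140 130]
table [0.5373 0.4128 0.0698] lane [-0.039   0.5032  0.0088] 217 [146 144 132]
table [0.5285 0.2833 0.0696] lane [-0.0602  0.3752  0.0086] 213 [146 144 132]
table [0.3251 0.2193 0.0699] lane [-0.2689  0.331   0.0089] 221 [112 122 151]
board [ 0.6279 -0.1332  0.1312] lane [-0.0014 -0.0489  0.0702] 113 [83 83 78]
shift mm [-0.6 -0.  61.4] roll -0.002
[ 0.6183 -0.019   0.1574]
```

View pics/w3.png

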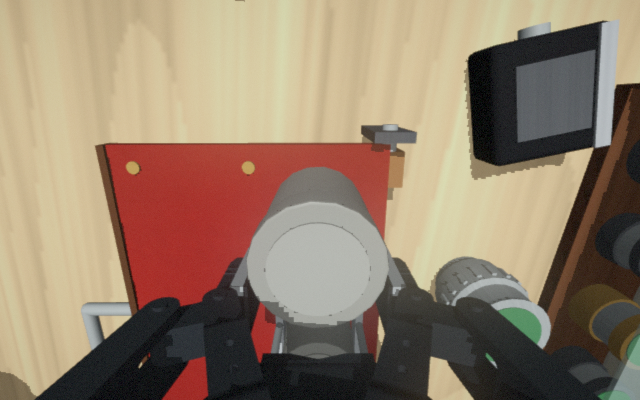

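The wrist view shows tin 2 upright in the pads at (318,260), over the bare part of the board. I'll lower it and release.

```bash
python3 -m jog '[[[0,0,10,0],[0,0,25,0],[0,0,40,0],[0,0,50,0],[0,0,56,0],[0,0,59,0],[0,0,60,0],[0,0,61,0],[0,0,61,0],[0,0,61,0]]]'
python3 -m jog '[[[0,0,0,0],[0,0,0,0],[0,0,0,0],[0,0,-5,0],[0,0,-20,0],[0,0,-45,0],[0,0,-62,0],[20,0,-62,0],[55,0,-62,0],[75,0,-62,0]]]' 0.16
python3 -m jog '[[[4,0,0,0],[4,0,0,0],[4,0,0,0],[4,0,0,0],[4,0,15,0],[4,0,35,0],[4,0,55,0],[4,0,63,0],[4,0,66,0],[4,0,66,0]]]' 1
python3 -c "
from h import *
tins(); tgt(0,.003,.088)"
```

```text
time: 32.25
tcp_pos: [0.6183, -0.0205, 0.0965]
ee_rot: [3.141, 0.0, 1.664]
force: [0.5, 0.5, -1.3]
width: 0.0532
gripper_force: 41.9
time: 33.5
tcp_pos: [0.6101, 0.058, 0.158]
ee_rot: [-3.141, -0.002, 1.667]
force: [0.1, 0.2, 0.6]
width: 0.0717
gripper_force: 0.0
time: 34.75
tcp_pos: [0.611, 0.0584, 0.0923]
ee_rot: [3.141, -0.0, 1.664]
force: [-0.6, 0.9, -0.0]
width: 0.0002
gripper_force: 0.0
table [0.6172 0.3047 0.0694] lane [0.0301 0.388  0.0084] 207 [144 141 130]
table [0.5374 0.4127 0.0699] lane [-0.0389  0.5031  0.0089] 219 [146 143 132]
table [0.5284 0.2829 0.0701] lane [-0.0604  0.3748  0.0091] 217 [146 143 132]
table [0.3252 0.2192 0.0702] lane [-0.2688  0.3309  0.0092] 223 [112 122 150]
board [ 0.6456 -0.1504  0.1309] lane [ 0.0145 -0.0678  0.0699] 71 [77 75 71]
board [ 0.619  -0.1516  0.1312] lane [-0.0121 -0.0664  0.0702] 121 [73 72 68]
shift mm [-140.4    0.1    4.7] roll -0.003
```

```bash
python3 -m jog '[[[-8,0,2,0],[-20,0,4,0],[-34,0,4,0],[-48,0,4,0],[-62,0,4,0],[-77,0,4,0],[-92,0,4,0],[-107,0,4,0],[-121,0,4,0],[-130,0,4,0]]]'
python3 -m jog '[[[-7,0,0,0],[-11,0,0,0],[-11,0,0,0],[-11,0,0,0],[5,0,0,0],[35,0,-10,0],[80,0,-50,0],[130,0,-100,0],[180,0,-115,0],[230,0,-115,0]]]'
python3 -m jog '[[[30,0,0,0],[60,0,0,0],[80,0,0,0],[90,0,0,0],[90,0,0,0],[90,0,0,0],[90,0,0,0],[90,0,0,0],[90,0,0,0],[90,0,0,0]]]' 0.16
python3 -c "
from h import *
tins(); s=manip.sense();print(s['tcp_pos'],s['width']);go(.5286,.2832,.15); shot('top','t4.png')"
```

```text
time: 36.05
tcp_pos: [0.6227, -0.0723, 0.088]
ee_rot: [-3.141, -0.0, 1.663]
force: [0.2, 2.3, -0.2]
width: 0.0001
gripper_force: 0.0
time: 37.3
tcp_pos: [0.6021, 0.1619, 0.2061]
ee_rot: [3.136, -0.002, 1.666]
force: [-0.6, -0.1, -0.5]
width: 0.0
gripper_force: 0.0
time: 38.55
tcp_pos: [0.5932, 0.2473, 0.2033]
ee_rot: [-3.142, -0.0, 1.664]
force: [-0.4, -0.6, 0.1]
width: 0.0717
gripper_force: 0.0
table [0.5375 0.4128 0.0699] lane [-0.0388  0.5032  0.0089] 214 [149 146 135]
table [0.5214 0.2919 0.0704] lane [-0.0665  0.3844  0.0094] 113 [152 149 136]
table [0.3253 0.2191 0.0697] lane [-0.2687  0.3309  0.0087] 217 [114 125 154]
board [ 0.6486 -0.1768  0.1309] lane [ 0.015  -0.0944  0.0699] 70 [141 139 131]
board [ 0.6211 -0.147   0.1311] lane [-0.0095 -0.062   0.0701] 267 [130 128 121]
[0.5932 0.2473 0.2033] 0.07197576742637639
shift mm [ 41.7 -61.   53.3] roll 0
```

View pics/t4.png

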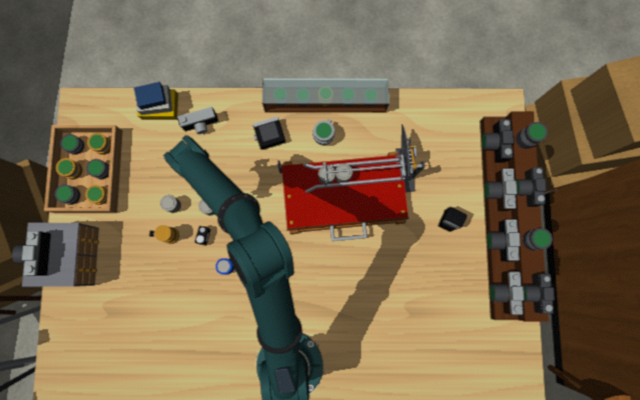

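The top view shows two tins in the lane, at about (325,172) and (345,172). Next is the tin at (0.617, 0.305).

```bash
python3 -c "
from h import *
go(.6174,.3046,.036,YAW+np.pi/2)
p,d,K,T=shot('wrist')
r=manip.tip_of('wrist','tin1_mid'); print([(x['score'],onz(K,T,x['at'],.035)) for x in r[:4]])"
```

```text
shift mm [ 54.7  29.4 167.3] roll -0.003
[]
```

```bash
python3 -m jog '[[[12,6,0,0],[32,17,0,0],[48,26,0,0],[55,29,0,0],[55,29,15,0],[55,29,35,0],[55,29,50,0],[55,29,55,0],[55,29,55,0],[55,29,55,0]]]'
python3 - <<'E'
from h import *
go(.6174,.3046,.036,YAW+np.pi/2)
p,d,K,T=shot('wrist'); P=cloud(K,T,d,d>0); P=P[(abs(P[:,2]-.07)<.006)&(abs(P[:,0]-.617)<.06)&(abs(P[:,1]-.305)<.06)]
print(len(P),P.mean(0),P.min(0),P.max(0))
E
```

```text
time: 40.0
tcp_pos: [0.6174, 0.3051, 0.1489]
ee_rot: [3.141, -0.001, 1.664]
force: [-1.1, -0.1, -0.1]
width: 0.0718
gripper_force: 0.0
shift mm [ -0.6  -0.1 112.9] roll -0.004
3971 [0.6181 0.3079 0.071 ] [0.557  0.2788 0.0641] [0.6457 0.334  0.0739]
```

```bash
python3 -m jog '[[[1,0,20,0],[1,0,45,0],[1,0,70,0],[1,0,90,0],[1,0,104,0],[1,0,111,0],[1,0,113,0],[1,0,113,0],[1,0,113,0],[1,0,113,0]]]'
python3 -m jog '[[[0,0,0,0],[0,0,0,0],[0,0,0,0],[0,0,0,0],[0,0,0,0],[0,0,-10,0],[0,0,-40,0],[0,0,-80,0],[0,0,-115,0],[0,0,-123,0]]]' 1 40
python3 -c "
from h import *
tgt(0,.075,.157); s=manip.sense(); print(s['tcp_pos'],s['force'])"
```

```text
time: 41.3
tcp_pos: [0.6172, 0.306, 0.0359]
ee_rot: [3.141, -0.0, 1.664]
force: [1.1, 0.6, -0.3]
width: 0.0711
gripper_force: 0.0
time: 42.55
tcp_pos: [0.6174, 0.3066, 0.1604]
ee_rot: [3.139, -0.002, 1.664]
force: [1.0, 0.2, -2.3]
width: 0.0551
gripper_force: 43.0
shift mm [-314.9  -29.5    2.8] roll -0.003
[0.6174 0.3066 0.1604] [ 0.9731  0.1617 -2.2957]
```

```bash
python3 -m jog '[[[-18,-2,0,0],[-55,-5,0,0],[-100,-10,0,0],[-150,-14,0,0],[-200,-19,0,0],[-245,-23,0,0],[-285,-27,0,0],[-308,-29,0,0],[-315,-29.5,0,0],[-315,-29.5,0,0]]]'
python3 -m jog '[[[0,0,0,0],[0,0,10,0],[0,0,25,0],[0,0,40,0],[0,0,50,0],[0,0,56,0],[0,0,59,0],[0,0,60,0],[0,0,60,0],[0,0,60,0]]]'
python3 -c "
from h import *
tgt(0,.075,.0985); tgt(0,.134,.088); s=manip.sense(); print(s['tcp_pos'],s['force'])"
```

```text
time: 43.8
tcp_pos: [0.6156, -0.011, 0.1571]
ee_rot: [-3.139, -0.0, 1.663]
force: [0.7, 0.5, -2.4]
width: 0.055
gripper_force: 43.0
time: 45.05
tcp_pos: [0.617, -0.0105, 0.0987]
ee_rot: [3.141, 0.0, 1.664]
force: [0.6, -0.1, -1.5]
width: 0.0551
gripper_force: 43.0
shift mm [0.8 0.5 0.2] roll -0.004
shift mm [59.8  0.3 10.7] roll -0.004
[ 0.617  -0.0105  0.0987] [ 0.6351 -0.0607 -1.4662]
```

```bash
python3 -m jog '[[[0,0,0,0],[0,0,0,0],[0,0,0,0],[0,0,-5,0],[0,0,-20,0],[0,0,-45,0],[0,0,-60,0],[20,0,-60,0],[50,0,-60,0],[62,0,-60,0]]]' 0.16
python3 -m jog '[[[0,0,0,0],[0,0,0,0],[0,0,0,0],[0,0,0,0],[0,0,15,0],[0,0,35,0],[0,0,55,0],[0,0,68,0],[0,0,71,0],[0,0,71,0]]]' 1
python3 -m jog '[[[-8,0,0,0],[-20,0,0,0],[-34,0,0,0],[-48,0,0,0],[-62,0,0,0],[-77,0,0,0],[-92,0,0,0],[-107,0,0,0],[-121,0,0,0],[-130,0,0,0]]]'
python3 -m jog '[[[-4,0,0,0],[-8,0,0,0],[-8,0,0,0],[-8,0,0,0],[5,0,0,0],[35,0,-10,0],[80,0,-50,0],[130,0,-85,0],[185,-30,-85,0],[240,-60,-85,0]]]'
python3 -c "
from h import *
tins(); go(.5286,.2832,.15,YAW+np.pi/2)"
```

```text
time: 46.3
tcp_pos: [0.6099, 0.0551, 0.158]
ee_rot: [-3.141, -0.002, 1.668]
force: [0.2, 0.0, -0.1]
width: 0.072
gripper_force: 0.0
time: 47.55
tcp_pos: [0.6111, 0.0514, 0.0872]
ee_rot: [-3.142, -0.0, 1.664]
force: [0.1, 0.1, 0.4]
width: -0.0001
gripper_force: 0.0
time: 48.8
tcp_pos: [0.6231, -0.0794, 0.0872]
ee_rot: [-3.142, 0.0, 1.663]
force: [-0.8, 3.0, 0.3]
width: 0.0002
gripper_force: 0.7
time: 50.05
tcp_pos: [0.5406, 0.1563, 0.1731]
ee_rot: [3.14, 0.001, 1.663]
force: [0.4, 0.4, -0.3]
width: 0.0001
gripper_force: 0.0
table [0.5372 0.4133 0.0699] lane [-0.0391  0.5037  0.0089] 209 [148 145 134]
table [0.5288 0.2833 0.0699] lane [-0.06    0.3752  0.0089] 214 [149 146 134]
table [0.3252 0.2194 0.0702] lane [-0.2687  0.3312  0.0092] 226 [114 124 152]
board [ 0.6291 -0.1837  0.1311] lane [-0.0051 -0.0993  0.0701] 500 [132 131 123]
board [ 0.6484 -0.1799  0.1312] lane [ 0.0144 -0.0974  0.0702] 70 [140 138 130]
shift mm [116.8   7.5  24. ] roll 0.01
```

```bash
python3 -m jog '[[[20,1,0,0],[55,3,0,0],[85,5,0,0],[98,7,10,0],[100,7,25,0],[100,7,25,0],[100,7,25,0],[100,7,25,0],[100,7,25,0],[100,7,25,0]]]' 0.16
python3 - <<'E'
from h import *
go(.5286,.2832,.036,YAW+np.pi/2)
p,d,K,T=shot('wrist'); P=cloud(K,T,d,d>0); P=P[(abs(P[:,2]-.07)<.006)&(abs(P[:,0]-.5286)<.045)&(abs(P[:,1]-.283)<.06)]
print(len(P),P.mean(0),P.min(0),P.max(0))
E
```

```text
time: 51.35
tcp_pos: [0.539, 0.255, 0.1476]
ee_rot: [3.141, -0.0, 1.664]
force: [-0.3, 0.3, -0.6]
width: 0.0718
gripper_force: 0.0
shift mm [ 29.   -7.8 111.6] roll -0.004
4438 [0.5291 0.2858 0.071 ] [0.5016 0.2571 0.0643] [0.5569 0.3121 0.0742]
```

```bash
python3 -m jog '[[[12,-4,0,0],[26,-7,0,0],[30,-8,15,0],[30,-8,40,0],[30,-8,70,0],[30,-8,95,0],[30,-8,108,0],[30,-8,111.5,0],[30,-8,111.5,0],[30,-8,111.5,0]]]'
python3 -m jog '[[[0,0,0,0],[0,0,0,0],[0,0,0,0],[0,0,0,0],[0,0,0,0],[0,0,-10,0],[0,0,-40,0],[0,0,-80,0],[0,0,-115,0],[0,0,-122,0]]]' 1 40
python3 -c "
from h import *
tgt(0,.075,.157); s=manip.sense(); print(s['tcp_pos'],s['force'])"
```

```text
time: 52.65
tcp_pos: [0.5287, 0.2846, 0.0367]
ee_rot: [3.14, -0.001, 1.664]
force: [0.8, 0.4, -1.2]
width: 0.0716
gripper_force: 0.0
time: 53.9
tcp_pos: [0.5292, 0.2851, 0.1603]
ee_rot: [3.138, -0.002, 1.664]
force: [0.4, -0.2, -1.6]
width: 0.0551
gripper_force: 43.0
shift mm [-301.7   60.5    2.9] roll -0.004
[0.5292 0.2851 0.1603] [ 0.3557 -0.1656 -1.5614]
```

```bash
python3 -m jog '[[[-18,4,0,0],[-55,11,0,0],[-100,20,0,0],[-150,30,0,0],[-200,40,0,0],[-245,49,0,0],[-280,56,0,0],[-297,60,0,0],[-301,60,0,0],[-301,60,0,0]]]'
python3 -m jog '[[[0,0,0,0],[0,0,10,0],[0,0,25,0],[0,0,40,0],[0,0,50,0],[0,0,56,0],[0,0,59,0],[0,0,60,0],[0,0,60,0],[0,0,60,0]]]'
python3 -c "
from h import *
tgt(0,.075,.0985); s=manip.sense(); print(s['tcp_pos'],s['force'])"
```

```text
time: 55.15
tcp_pos: [0.615, -0.0084, 0.1573]
ee_rot: [-3.14, -0.001, 1.666]
force: [-0.2, 0.8, -2.0]
width: 0.0552
gripper_force: 43.0
time: 56.4
tcp_pos: [0.6161, -0.0099, 0.0982]
ee_rot: [3.141, 0.0, 1.664]
force: [0.0, -0.2, -1.3]
width: 0.0548
gripper_force: 43.0
shift mm [ 0.1  1.3 -0.3] roll -0.003
[ 0.6161 -0.0099  0.0982] [ 0.044  -0.1807 -1.3311]
```

```bash
python3 -m jog '[[[0,0,0,0],[0,0,0,0],[0,0,0,0],[0,1,-5,0],[0,1,-20,0],[0,1,-45,0],[0,1,-60,0],[20,1,-60,0],[50,1,-60,0],[62,1,-60,0]]]' 0.16
python3 -m jog '[[[0,0,0,0],[0,0,0,0],[0,0,0,0],[0,0,0,0],[0,0,15,0],[0,0,35,0],[0,0,55,0],[0,0,68,0],[0,0,71,0],[0,0,71,0]]]' 1
python3 -m jog '[[[-8,0,0,0],[-20,0,0,0],[-34,0,0,0],[-48,0,0,0],[-62,0,0,0],[-77,0,0,0],[-92,0,0,0],[-107,0,0,0],[-121,0,0,0],[-130,0,0,0]]]'
python3 -m jog '[[[-4,0,0,0],[-8,0,0,0],[-8,0,0,0],[-8,0,0,0],[5,0,0,0],[35,0,-10,0],[80,0,-50,0],[130,0,-75,0],[185,-15,-75,0],[240,-30,-75,0]]]'
python3 -m jog '[[[55,-2,0,0],[110,-5,0,0],[165,-8,0,0],[215,-10,0,0],[240,-12,0,0],[240,-12,0,0],[240,-12,0,0],[240,-12,0,0],[240,-12,0,0],[240,-12,0,0]]]' 0.16
python3 - <<'E'
from h import *
tins(); go(.5373,.413,.036,YAW+np.pi/2)
p,d,K,T=shot('wrist'); P=cloud(K,T,d,d>0); P=P[(abs(P[:,2]-.07)<.006)&(abs(P[:,0]-.5373)<.045)&(abs(P[:,1]-.413)<.06)]
print(len(P),P.mean(0),P.min(0),P.max(0))
E
```

```text
time: 57.65
tcp_pos: [0.61, 0.0558, 0.1575]
ee_rot: [-3.141, -0.002, 1.668]
force: [-0.2, -0.2, 0.4]
width: 0.0714
gripper_force: 0.0
time: 58.9
tcp_pos: [0.6112, 0.0521, 0.0867]
ee_rot: [-3.142, -0.0, 1.664]
force: [-0.0, -0.5, -0.3]
width: 0.0002
gripper_force: 0.0
time: 60.15
tcp_pos: [0.6231, -0.0785, 0.0867]
ee_rot: [-3.141, -0.0, 1.663]
force: [-0.7, 4.8, -0.7]
width: -0.0
gripper_force: 0.0
time: 61.4
tcp_pos: [0.571, 0.1599, 0.1626]
ee_rot: [3.14, 0.001, 1.663]
force: [0.3, 0.4, -0.1]
width: -0.0002
gripper_force: 0.0
time: 62.65
tcp_pos: [0.5371, 0.3957, 0.1618]
ee_rot: [3.142, 0.0, 1.663]
force: [0.5, 0.1, 0.8]
width: 0.0717
gripper_force: 0.0
board [ 0.6389 -0.2634  0.1313] lane [-0.0031 -0.1797  0.0703] 384 [137 136 128]
board [ 0.6264 -0.1233  0.1309] lane [-0.002  -0.0389  0.0699] 176 [130 128 121]
board [ 0.6483 -0.177   0.1303] lane [ 0.0147 -0.0945  0.0693] 68 [141 139 131]
board [ 0.6209 -0.1801  0.1303] lane [-0.0129 -0.095   0.0693] 121 [136 135 127]
shift mm [ 17.    1.9 125.8] roll -0.004
3814 [0.5376 0.4162 0.071 ] [0.5099 0.3875 0.0643] [0.5654 0.4427 0.074 ]
```

```bash
python3 -m jog '[[[10,1,5,0],[17,2,20,0],[18,2,45,0],[18,2,72,0],[18,2,98,0],[18,2,115,0],[18,2,124,0],[18,2,125.5,0],[18,2,125.5,0],[18,2,125.5,0]]]'
python3 -m jog '[[[0,0,0,0],[0,0,0,0],[0,0,0,0],[0,0,0,0],[0,0,0,0],[0,0,-10,0],[0,0,-40,0],[0,0,-80,0],[0,0,-115,0],[0,0,-122,0]]]' 1 40
python3 -c "
from h import *
tgt(0,.075,.157); s=manip.sense(); print(s['tcp_pos'],s['force'])"
```

```text
time: 64.0
tcp_pos: [0.5376, 0.4151, 0.0373]
ee_rot: [3.14, -0.001, 1.664]
force: [-0.1, 0.1, -0.5]
width: 0.0719
gripper_force: 0.0
time: 65.25
tcp_pos: [0.5379, 0.4158, 0.1608]
ee_rot: [3.138, -0.003, 1.664]
force: [-0.5, -0.6, -2.1]
width: 0.0547
gripper_force: 43.0
shift mm [-431.    39.7    2.7] roll -0.004
[0.5379 0.4158 0.1608] [-0.4542 -0.6253 -2.1395]
```

```bash
python3 -m jog '[[[-20,2,0,0],[-65,6,0,0],[-115,11,0,0],[-170,16,0,0],[-225,21,0,0],[-280,26,0,0],[-335,31,0,0],[-385,36,0,0],[-420,39,0,0],[-431,40,0,0]]]'
python3 -m jog '[[[0,0,0,0],[0,0,0,0],[0,0,12,0],[0,0,27,0],[0,0,42,0],[0,0,52,0],[0,0,58,0],[0,0,59.5,0],[0,0,59.5,0],[0,0,59.5,0]]]'
python3 -c "
from h import *
tgt(0,.075,.0990); s=manip.sense(); print(s['tcp_pos'],s['force'])"
```

```text
time: 66.5
tcp_pos: [0.6149, -0.0165, 0.1558]
ee_rot: [-3.136, 0.002, 1.657]
force: [-0.9, 0.3, -2.1]
width: 0.0551
gripper_force: 43.0
time: 67.75
tcp_pos: [0.6173, -0.0108, 0.0993]
ee_rot: [3.141, 0.0, 1.664]
force: [1.3, 0.0, -1.6]
width: 0.0551
gripper_force: 42.9
shift mm [1.1 0.2 0.3] roll -0.004
[ 0.6173 -0.0108  0.0993] [ 1.2615  0.0428 -1.5511]
```

```bash
python3 -m jog '[[[0,0,0,0],[0,0,0,0],[0,0,0,0],[0,0,-5,0],[0,0,-20,0],[0,0,-45,0],[0,0,-60,0],[20,0,-60,0],[50,0,-60,0],[62,0,-60,0]]]' 0.16
python3 -m jog '[[[0,0,0,0],[0,0,0,0],[0,0,0,0],[0,0,0,0],[0,0,15,0],[0,0,35,0],[0,0,55,0],[0,0,68,0],[0,0,71,0],[0,0,71,0]]]' 1
python3 -m jog '[[[-8,0,0,0],[-20,0,0,0],[-34,0,0,0],[-48,0,0,0],[-62,0,0,0],[-77,0,0,0],[-92,0,0,0],[-107,0,0,0],[-121,0,0,0],[-129,0,0,0]]]'
python3 -m jog '[[[-3,0,0,0],[-5,0,0,0],[-7,0,0,0],[-7,0,0,0],[-7,0,0,0],[-7,0,0,0],[-7,0,0,0],[-7,0,0,0],[-7,0,0,0],[-7,0,0,0]]]'
python3 -m jog '[[[5,0,0,0],[20,0,0,0],[50,0,-10,0],[90,0,-50,0],[110,0,-85,0],[110,-20,-100,0],[110,-60,-100,0],[110,-110,-100,0],[110,-160,-100,0],[110,-190,-100,0]]]'
python3 - <<'E'
from h import *
tins(); p,d,K,T=shot("top"); print(manip.sense()["tcp_pos"])
cv2.imwrite("pics/t6.png",cv2.resize(p[130:250,260:440,::-1],None,fx=4.4,fy=4.4,interpolation=cv2.INTER_CUBIC))
E
```

```text
time: 69.0
tcp_pos: [0.6101, 0.0548, 0.1585]
ee_rot: [-3.141, -0.002, 1.668]
force: [-0.7, -0.2, -0.0]
width: 0.0715
gripper_force: 0.0
time: 70.25
tcp_pos: [0.6112, 0.0512, 0.0877]
ee_rot: [-3.142, -0.0, 1.664]
force: [-0.2, 0.8, 0.8]
width: 0.0
gripper_force: 0.0
time: 71.5
tcp_pos: [0.6229, -0.0771, 0.0874]
ee_rot: [-3.141, -0.002, 1.664]
force: [-0.7, 5.8, -0.5]
width: -0.0
gripper_force: 0.0
time: 72.75
tcp_pos: [0.6237, -0.0838, 0.0878]
ee_rot: [-3.141, -0.001, 1.664]
force: [-0.1, 5.0, -0.1]
width: 0.0001
gripper_force: 0.0
time: 74.0
tcp_pos: [0.4212, 0.0066, 0.1878]
ee_rot: [-3.14, 0.002, 1.664]
force: [1.0, 0.1, -0.4]
width: 0.0
gripper_force: 0.0
table [0.3254 0.2191 0.0701] lane [-0.2686  0.3309  0.0091] 222 [109 119 147]
board [ 0.6363 -0.2597  0.1308] lane [-0.0053 -0.1757  0.0698] 777 [129 128 121]
board [ 0.6254 -0.1058  0.1312] lane [-0.0013 -0.0215  0.0702] 79 [134 129 122]
board [ 0.6483 -0.1778  0.1316] lane [ 0.0145 -0.0953  0.0706] 69 [136 134 126]
[0.4197 0.0062 0.1875]
```

View pics/t6.png

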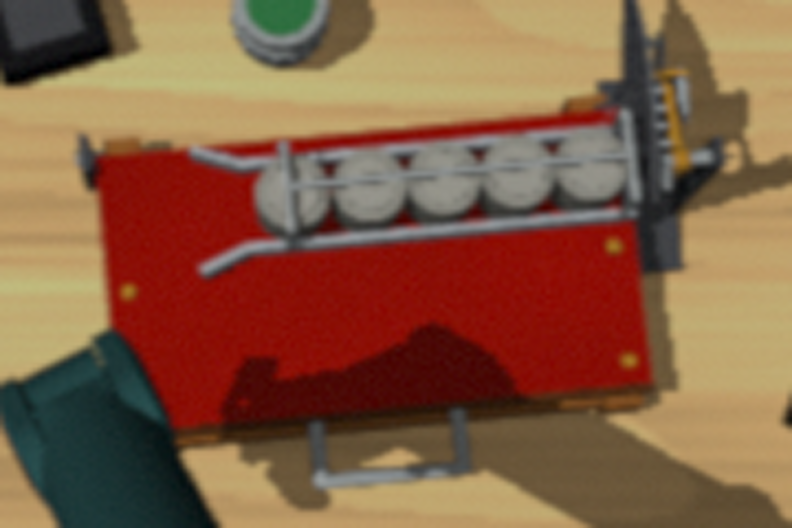

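The crop shows all five tins in the lane in single file, from (290,195) to (590,170). I'll check the leftmost tin's edge and get the shift to the handle.

Run:
```python
from h import *
p,d,K,T=shot("top"); P=lane(cloud(K,T,d,d>0)); q=P[(abs(P[:,2]-.07)<.007)&(abs(P[:,0])<.035)&(P[:,1]>-.3)&(P[:,1]<.1)]
print(np.percentile(q[:,1],[0,1,50,98,99,100]))
print(manip.sense()["tcp_pos"])
go(.421,-.2015,.13,YAW+np.pi/2); go(.421,-.2015,.036,YAW+np.pi/2)
```

```text
[-0.291  -0.2854 -0.1543 -0.017  -0.0143 -0.0101]
[0.423  0.0068 0.188 ]
shift mm [-207.1  -21.4   58.4] roll -0.003
shift mm [-207.   -21.3  152.4] roll -0.003
```

```bash
python3 -m jog '[[[-20,-3,5,0],[-55,-7,20,0],[-95,-12,35,0],[-135,-16,48,0],[-170,-19,56,0],[-195,-21,58,0],[-207,-21,58,0],[-207,-21,58,0],[-207,-21,58,0],[-207,-21,58,0]]]' 0.5
python3 -c "
from h import *
go(.421,-.2015,.037,YAW+np.pi/2)"
```

```text
time: 75.4
tcp_pos: [0.423, -0.1995, 0.13]
ee_rot: [3.141, -0.0, 1.666]
force: [0.6, 0.7, -0.1]
width: 0.0424
gripper_force: 0.0
shift mm [-1.8 -2.2 93. ] roll -0.001
```

```bash
python3 -m jog '[[[-1,-1,10,0],[-2,-2,25,0],[-2,-2,42,0],[-2,-2,60,0],[-2,-2,75,0],[-2,-2,86,0],[-2,-2,91,0],[-2,-2,93,0],[-2,-2,93,0],[-2,-2,93,0]]]'
python3 -m jog '[[[0,0,0,0],[0,0,0,0],[0,0,0,0],[0,0,0,0],[0,0,0,0],[0,0,0,0],[0,0,0,0],[0,0,0,0],[0,0,0,0],[0,0,0,0]]]' 1 60
```

```text
time: 76.65
tcp_pos: [0.4211, -0.203, 0.0372]
ee_rot: [3.141, 0.0, 1.664]
force: [-0.5, -0.5, -0.1]
width: 0.0427
gripper_force: 0.0
time: 77.9
tcp_pos: [0.4212, -0.2029, 0.0371]
ee_rot: [3.141, 0.0, 1.664]
force: [-0.8, 0.6, 6.3]
width: 0.0099
gripper_force: 58.6
```

```bash
python3 -m jog '[[[0,0.1,-4,0],[0,0.3,-11,0],[0,0.8,-20,0],[0,1.6,-29,0],[0,2.7,-38,0],[0,4.1,-47,0],[0,5.8,-56,0],[0,7.9,-65,0],[0,10,-73,0],[0,12.1,-79.8,0]]]'
python3 -m jog '[[[0,2,-6,0],[0,4.2,-12.5,0],[0,6.3,-18.5,0],[0,8.2,-22.9,0],[0,10,-27,0],[0,11.4,-30.3,0],[0,12.6,-33,0],[0,13.6,-35.2,0],[0,15.4,-38.8,0],[0,15.4,-38.8,0]]]'
python3 -c "
from h import *
t,c,n,P=board(); s=manip.sense(); print(t,len(P),s['tcp_pos'],s['force'],np.arcsin((s['tcp_pos'][2]+.018-.055)/.27))"
```

```text
time: 79.15
tcp_pos: [0.4326, -0.2017, 0.117]
ee_rot: [-3.141, 0.0, 1.664]
force: [1.4, -2.2, -7.5]
width: 0.0097
gripper_force: 58.3
time: 80.4
tcp_pos: [0.4471, -0.2004, 0.1553]
ee_rot: [-3.139, -0.0, 1.663]
force: [-3.5, -2.0, -4.5]
width: 0.0095
gripper_force: 58.7
0.4527735947238738 3671 [ 0.4471 -0.2004  0.1553] [-4.6598 -2.1331 -4.7996] 0.4533860032161555
```

```bash
python3 -m jog '[[[0,-0.5,1,0],[0,-1,2,0],[0,-1.8,3.6,0],[0,-2.5,5.2,0],[0,-3.2,6.8,0],[0,-4,8.5,0],[0,-4.5,9.7,0],[0,-5,11,0],[0,-5.3,11.8,0],[0,-5.3,11.8,0]]]'
python3 -c "
from h import *
t,c,n,P=board(); s=manip.sense(); print(t,len(P),s['tcp_pos'],s['force'],np.arcsin((s['tcp_pos'][2]+.018-.055)/.27)); tins()"
```

```text
time: 81.7
tcp_pos: [0.4426, -0.2009, 0.1447]
ee_rot: [-3.14, 0.001, 1.664]
force: [-6.8, -2.2, 6.3]
width: 0.0096
gripper_force: 59.9
0.4088777021012634 3859 [ 0.4425 -0.2009  0.1447] [-6.5064 -0.8949  7.5835] 0.410296059022415
table [0.3253 0.2193 0.0701] lane [-0.2687  0.3311  0.0091] 227 [110 120 148]
board [ 0.6452 -0.2583  0.1306] lane [ 0.0037 -0.1751  0.0696] 95 [77 76 71]
board [ 0.5288 -0.1867  0.1303] lane [-0.1052 -0.0927  0.0693] 1429 [120  14   6]
```

The board rests on the third notch, at 0.409, and the load is now off the gripper. I'll release and back off.

```bash
python3 -m jog '[[[0,0,-0.5,0],[0,0,-0.5,0],[0,0,-0.5,0],[0,0,-0.5,0],[0,0,-0.5,0],[0,0,-5,0],[0,0,-20,0],[0,0,-45,0],[0,0,-75,0],[0,-10,-100,0]]]' 0.45
python3 -m jog '[[[40,-10,0,0],[90,-20,0,0],[140,-20,0,0],[190,-20,0,0],[240,-20,0,0],[260,-20,0,0],[260,-20,0,0],[260,-20,0,0],[260,-20,0,0],[260,-20,0,0]]]'
python3 - <<'E'
from h import *
t,c,n,P=board(); s=manip.sense(); print(t,s['tcp_pos'],s['force'])
p,d,K,T=shot("side"); cv2.imwrite("pics/s9.png",cv2.resize(p[100:350,200:480,::-1],None,fx=2.4,fy=2.4,interpolation=cv2.INTER_CUBIC))
E
```

```text
time: 83.05
tcp_pos: [0.4342, -0.2015, 0.2459]
ee_rot: [3.139, 0.001, 1.665]
force: [0.1, -0.1, 0.4]
width: 0.0467
gripper_force: 0.0
time: 84.3
tcp_pos: [0.389, 0.0544, 0.2435]
ee_rot: [-3.141, 0.0, 1.662]
force: [0.7, -0.4, 0.8]
width: 0.047
gripper_force: 0.0
0.41014236183458147 [0.389  0.0545 0.2435] [-0.882  -0.3394  0.9053]
```

View pics/s9.png

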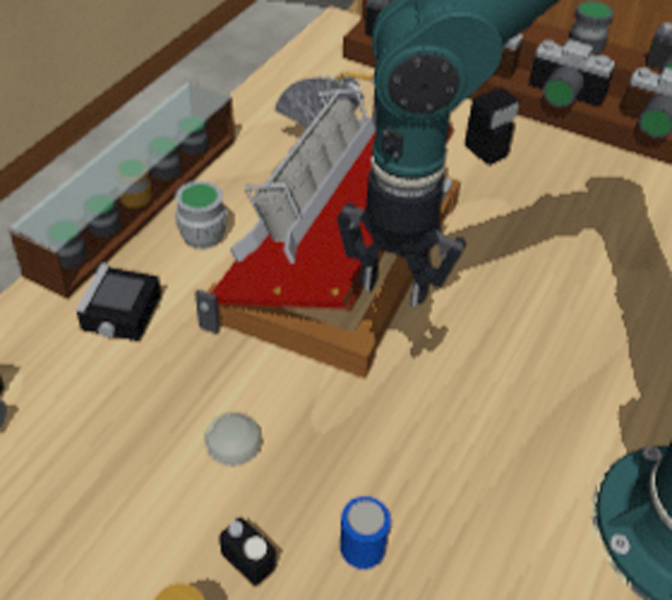

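The side crop shows the board resting at 0.41 with all five tins standing in the lane, from about (275,210) to (350,110). The other goods are in place and the gripper is clear.

```bash
python3 -c "
from cell import manip
print(manip.sign_off())"
```

```text
the job is handed in; nothing more can be done
None
```

The job is handed in: the board was lifted past the top notch, lowered flat by the handle, loaded with all five tins and raised to its third notch (read as 0.41 rad), with the tins standing in the lane, the other goods looking undisturbed, and about 84 s used.

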